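# Put the squat paint pot away and shut the hobby case

### The arm

A 6-joint arm with a two-finger parallel gripper is mounted at the origin on the work surface. World frame = base frame: x ahead of the robot, y to its left, z up, the work surface at z = 0. Lengths are in m, angles in rad, forces in N, time in s.
With the tool pointing down it reaches from about 0.275 to 0.85 m from the base axis. Payload 5.2 kg.
Tool frame: the origin (TCP) lies at the very end of the fingers, on their centre line; the grasp point (between the pads) lies 19 mm behind it; z points along the fingers, y is the direction in which the jaws open and shut (so a half turn about z gives the same grasp; the last joint's range is limited). The gripper opens to 85 mm and grips with 20 to 120 N. Pads are 22 mm wide; open, the fingers measure 114 mm over their backs; the gripper's body (76 mm by 85 mm) begins 54 mm behind the grasp point. The pads swing forward as they close: fully open they stand 13 mm farther back than shut.
Start: joints at [1.051, 0.259, 1.535, -0, 1.348, -0.203], TCP at [0.171, 0.523, 0.231] pointing down, gripper open.
Joint ranges: [-3.14, 3.14], [-0.91, 2.08], [0.19, 2.58], [-1.22, 4.36], [0.22, 2.71], [-3.12, 3.12]. Speed limits (rad/s): [2.57, 2.57, 3.14, 3.14, 3.14, 3.14].

### API

Orientations are given as [roll, pitch, yaw] about the fixed x, y, z axes, in that order (R = Rz(yaw) Ry(pitch) Rx(roll)).
In Python, from plant import get_obs, read_camera, camera_params, hand_in, masks_of, mark_of gives the robot as it stands.
- The arm moves only by the tool play_rows, never from a script. Its argument "plan" is a list of rows, each a list of 5 numbers: the shift along the tool's x, y, z in m, then the turn about the tool's z in rad, then the closure, from -1 (fully open) to 1 (shut). In form: [[dx, dy, dz, yaw, hand], ...]. A call has 1 to 8 rows; each row shifts and turns the pose as measured when the row begins, along the tool's axes as they then stand; what a row does not reach is not made up. A row lasts 1/8 s, in which the tool goes at most 62.5 mm and 10.7 degrees, less where a joint would pass 70% of its speed; a pose out of reach is approached as far as the arm can. A call with a gripper value outside its range is refused whole. The fingers move at their own pace and stop on an object; "newtons" is the grip in N (left out, the last holds). Time passes only in rows, so rows that do not move let the fingers close. It gives the time, the measured TCP pose, the force and the opening at its end, in the units of the state.
- get_obs(): the state, without advancing time (a new reading comes with each control period).
- read_camera(name): name is "scene" or "top" or "wrist"; returns (picture, depth): 420x560x3 uint8, red, green, blue; 420x560 float32, m along the optical axis (not along the pixel's ray), 0 where there is no reading.
- camera_params(name): a dict with "K" (3x3 intrinsics, pixels), "origin" and "attitude" of the camera in the world; the wrist camera has in their place "T_tool_cam" (4x4, takes a point from camera to tool coordinates, whose origin is the TCP and whose axes are the flange's). Camera axes: x right, y down, z forward; pixel columns grow to the right and rows downward; lengths in m; the calibration is good to about 2 mm. A picture is of the moment at which its call begins: read the wrist's pose just before it. camera_params takes no time and is no camera call.
- hand_in(): hands the job in, once; it reports no verdict.
Trained networks look in the newest picture that a camera, given by its name, has taken for a name from the list of things; names that differ only in an ending like _2 or _b are one class to them, and where a whole thing is asked for, a point or a joint stands for the part that bears it (a point fixed in the world has none). Each returns a list of dicts, best first, with "conf" (0 to 1); they miss things now and then, are a little off and sometimes report something else, mostly with a low value. They report only what shows in the picture. A call takes as long as a camera call. They do not tell look-alikes from the thing itself.
- masks_of(camera, target): "mask" (420x560 bool, what is visible of it) and "rect" ([left, top, width, height] in pixels, round what is visible of it).
- mark_of(camera, target): "uv" ([column, row] in pixels: a listed point, or the origin of a listed thing).
The state is a dict: "clock": time; "joint_positions": joint angles; "joint_vel": joint speeds; "tau": joint torques, N m; "position": TCP position; "orientation": TCP orientation; "contact_force": force on the tool from outside, world axes, zero at the start; "wrist_torque": the same for the moment, N m; "finger_gap": opening from 0.0 (shut) to 1.0 (fully open).
Only numpy, scipy, OpenCV 4.12 (cv2) and the standard library are available. Lean on these libraries where they do the work, as an engineer would, in place of code of your own. Each camera call takes 0.05 s, during which the arm holds its last target.

### The job

Put the squat paint pot that stands out on the desk into the empty bay of the open hobby case, standing upright on the floor of the bay so that it is below the rim, and let go of it. Then close the case's lid fully, gently and without slamming it. The taller bottles on the desk are not the ones to take: they would stand above the rim.

Things in the scene. Friction and masses are not known exactly. Their poses are not given: they have to be found in the camera images.
- pot: Squat round paint pot, grey body, flat white cap, 40 mm across and 40 mm high, about 60 g. Starts upright on the desk beside the case; a slim bottle 88 mm high and a dropper bottle 115 mm high stand 90 mm or more from it. Two pots like it already stand in the case's other bay. Origin: centre of its underside; z is its axis, up.
- bay (a point): Centre of the floor of the empty bay of the fixed aluminium case (56 mm high). Bay: 48 mm deep, 138 mm clear along x, 108 mm along y. z is up; +x points to the hinge side (roughly the robot's left). The hinge line runs along y, 75 mm off in +x and 48.5 mm above this point. The middle of the case (220 mm long) is 50 mm off in +y, just past a thin divider below the rim.
- lid (a joint): Angle of the lid in rad: 0 shut on the rim, 1.57 upright; starts open, leaning back (1.65 to 1.95); stops at 0 and 2.0. A flat panel 150 mm from hinge line to free edge, 220 mm long, 12 mm thick; its underside holds the hinge line, so shut its top is 68.5 mm above the desk. The hinge is stiff: the lid stays where it is left; 2 to 4 N at the free edge moves it.
- lid_edge (a point): Middle of the lid's free edge, opposite the hinge, at half the 12 mm thickness; moves with the lid, 150 mm from the hinge line. Lid axes: x points from the free edge to the hinge, y along the hinge, z out of the lid's outer face (up when shut).
Not all that is in view belongs to the job. Leave any green or pink look-alike of the pot alone.

How it is judged:
On the way, in this order (a step that is already met when the one before it is completed fails the run):
1. the pot stands upright on the floor of the empty bay, let go, with the lid still open (x of pot in the frame of bay between -0.052 and 0.052 m and y of pot in the frame of bay between -0.04 and 0.04 m and z of pot in the frame of bay below 0.005 m and angle between pot's own z axis and vertical below 0.17 rad and contact force between the fingers and pot below 0.2 N and linear speed of pot below 0.03 m/s and value of joint lid above 0.8 rad), for 0.2 s.
2. the lid is shut over it (value of joint lid below 0.05 rad), for 0.2 s.
At the end, for the whole second after the job is handed in: The pot stands in the empty bay (underside within 5 mm of the bay floor, centre within 52 mm of the bay's centre along the bay's x and 40 mm along its y, leaning less than about 10 degrees), released and at rest, and the lid is shut to within 0.05 rad (7 mm at its free edge) (x of pot in the frame of bay between -0.052 and 0.052 m and y of pot in the frame of bay between -0.04 and 0.04 m and z of pot in the frame of bay below 0.005 m and angle between pot's own z axis and vertical below 0.17 rad and contact force between the fingers and pot below 0.2 N and linear speed of pot below 0.03 m/s and value of joint lid between -0.05 and 0.05 rad); the robot touches nothing.
It fails at once if the lid is slammed: it comes down faster than 3 rad/s (0.45 m/s at the free edge) when less than 0.3 rad from shut (value of joint lid below 0.3 rad and velocity of joint lid below -3 rad/s).
It also fails if it takes over 54 s, if anything falls off the work surface, if the arm or the gripper's body presses on something with over 40 N, if the wrist force passes 120 N, or if a joint passes its speed limit or range.

## Working session

There is one attempt and no reset: what is moved stays moved. The work goes in short steps, Python scripts to look and compute and a tool call to move; the robot and the scene stay as the last step left them, time stands still between calls to the robot, and variables do not carry over. Pictures are saved under pics/ and viewed, and the job is handed in when it is done.

Besides the shell and the picture viewer there is one more tool, called after "Request:" as name(argument=value, ...), one argument or row to a line, values as JSON. play_rows: Moves the arm, as the interface text tells. Its arguments: {"type":"object","properties":{"plan":{"type":"array","items":{"type":"array","items":{"type":"number"}}},"newtons":{"type":"number"}},"required":["plan"]}

```bash
mkdir -p pics; ls; cat > h.py <<'E'
import numpy as np, cv2
from scipy.spatial.transform import Rotation as R
from plant import *
def save(n,im): cv2.imwrite('pics/'+n+'.png',cv2.cvtColor(im,cv2.COLOR_RGB2BGR))
def pose(name,obs=None):
    p=camera_params(name)
    K=np.array(p['K'])
    if 'T_tool_cam' in p:
        o=obs or get_obs()
        T=np.eye(4);T[:3,:3]=R.from_euler('xyz',o['orientation']).as_matrix();T[:3,3]=o['position']
        return K,T@np.array(p['T_tool_cam'])
    a=np.array(p['attitude']);
    T=np.eye(4);T[:3,:3]=a if a.shape==(3,3) else R.from_euler('xyz',a).as_matrix();T[:3,3]=p['origin']
    return K,T
def cloud(K,T,d):
    v,u=np.mgrid[:d.shape[0],:d.shape[1]]
    P=np.stack([(u-K[0,2])/K[0,0]*d,(v-K[1,2])/K[1,1]*d,d],-1)
    return P@T[:3,:3].T+T[:3,3]
E
python3 - <<'E'
from h import *
print(get_obs())
for n in ['scene','top','wrist']:
    K,T=pose(n); im,d=read_camera(n); save(n+'0',im); np.savez('/tmp/'+n,im=im,d=d,K=K,T=T)
    print(n,camera_params(n))
    for t in ['pot','lid']:
        for m in masks_of(n,t): print(n,t,m['conf'],m['rect'])
    for t in ['pot','bay','lid_edge']:
        for m in mark_of(n,t): print(n,'mark',t,m)
E
```

```text
pics
{'clock': 0.0, 'joint_positions': array([ 1.05121497e+00,  2.59272558e-01,  1.53610385e+00, -9.99992665e-06,
        1.34798617e+00, -2.02799837e-01]), 'joint_vel': array([-3.53297897e-04, -6.05931002e-04, -6.02238952e-05, -9.18771551e-04,
        9.42682154e-05, -1.38459494e-04]), 'tau': array([-1.66353275e-03, -4.46032155e+01, -2.90563434e+01, -3.80661677e-04,
        1.16943143e-02, -1.91862995e-06]), 'position': array([0.17104077, 0.52216678, 0.23050426]), 'orientation': array([-3.13985704e+00, -3.46935847e-04,  2.82481305e+00]), 'contact_force': array([-0.50469192, -0.8661257 , -0.31414348]), 'wrist_torque': array([ 0.02497656, -0.02313624,  0.01535478]), 'finger_gap': 1.000010603534785}
scene {'K': array([[492.57539391,   0.        , 272.56637395],
       [  0.        , 492.57539391, 218.3373687 ],
       [  0.        ,   0.        ,   1.        ]]), 'origin': array([1.04205636, 0.02414684, 0.87031367]), 'attitude': array([-2.49726586,  0.01186186,  1.75969759])}
scene pot 0.93 [182.3, 176.5, 21.2, 26.1]
scene pot 0.79 [168.9, 237.1, 24.4, 23.5]
scene pot 0.78 [162.0, 205.
[... 1169 characters left out ...]
0, 268.0], 'conf': 0.6}
top mark pot {'uv': [385.1, 180.9], 'conf': 0.59}
top mark bay {'uv': [168.0, 167.2], 'conf': 0.87}
top mark lid_edge {'uv': [69.9, 187.6], 'conf': 0.75}
wrist {'K': array([[336.34029524,   0.        , 285.0830947 ],
       [  0.        , 336.34029524, 209.3082588 ],
       [  0.        ,   0.        ,   1.        ]]), 'T_tool_cam': array([[-3.69991026e-04, -9.62374331e-01, -2.71726905e-01,
         6.87858727e-02],
       [ 9.99999885e-01, -2.73571307e-04, -3.92721438e-04,
         4.23342353e-04],
       [ 3.03608347e-04, -2.71727019e-01,  9.62374322e-01,
        -1.42490406e-01],
       [ 0.00000000e+00,  0.00000000e+00,  0.00000000e+00,
         1.00000000e+00]])}
```

View pics/scene0.png

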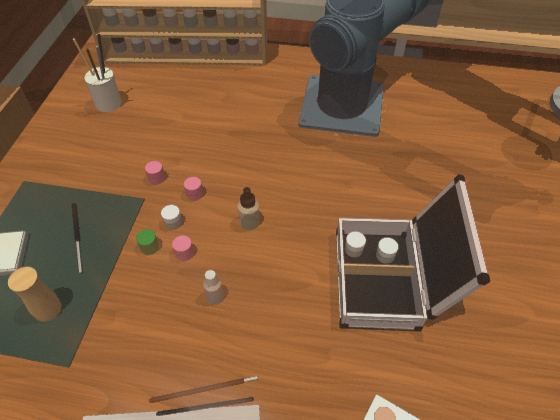

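View pics/top0.png

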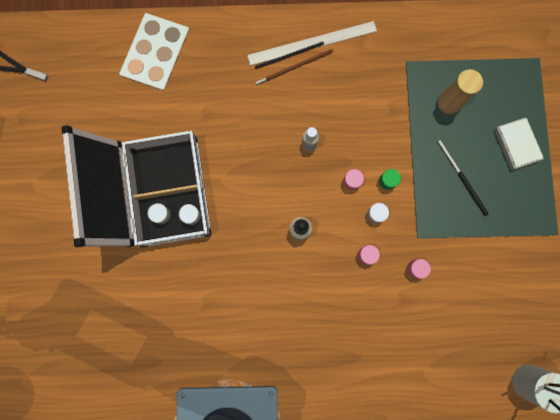

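View pics/wrist0.png

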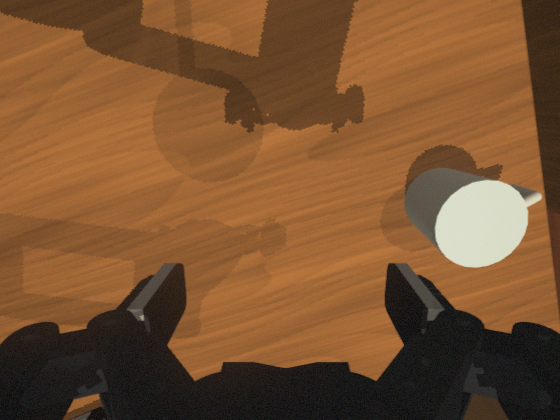

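```bash
python3 - <<'E'
from h import *
for n in ['scene','top']:
    z=np.load('/tmp/'+n+'.npz'); im=z['im']
    c=im[130:300,100:270] if n=='scene' else im[140:310,310:480]
    save(n+'crop',cv2.resize(c,None,fx=3.5,fy=3.5,interpolation=cv2.INTER_CUBIC))
    C=cloud(z['K'],z['T'],z['d'])
    pts={'scene':[(193,185),(181,243),(173,213),(155,168),(146,238),(378,299),(472,224)],'top':[(353,179),(418,267),(377,211),(389,176),(369,254),(168,167),(70,187)]}[n]
    for u,v in pts: print(n,(u,v),C[v,u].round(3),im[v,u])
E
```

```text
scene (193, 185) [ 0.371 -0.295  0.039] [220 130 145]
scene (181, 243) [ 0.528 -0.274  0.043] [217 127 141]
scene (173, 213) [ 0.454 -0.315  0.038] [217 217 205]
scene (155, 168) [ 0.336 -0.396  0.038] [218 128 144]
scene (146, 238) [ 0.526 -0.35   0.038] [ 80 136  61]
scene (378, 299) [0.564 0.131 0.008] [60 52 48]
scene (472, 224) [0.498 0.254 0.197] [218 195 183]
top (353, 179) [ 0.525 -0.272  0.04 ] [222 162 185]
top (418, 267) [ 0.339 -0.396  0.04 ] [222 152 174]
top (377, 211) [ 0.456 -0.318  0.042] [219 229 235]
top (389, 176) [ 0.529 -0.348  0.04 ] [ 56 176  79]
top (369, 254) [ 0.367 -0.297  0.041] [221 157 181]
top (168, 167) [0.568 0.125 0.01 ] [43 43 42]
top (70, 187) [0.492 0.256 0.195] [217 208 197]
```

View crop.

The scene shows the candidates for the pot. White cap: scene (172,216), top (378,212). Pink: scene (193,187), (182,247), (155,171). Green: scene (147,241). Two white ones are already in the case: scene (356,243), (388,250). The white one out on the desk fits the description. I'll check it in a crop and measure it and the case.

View pics/scenecrop.png

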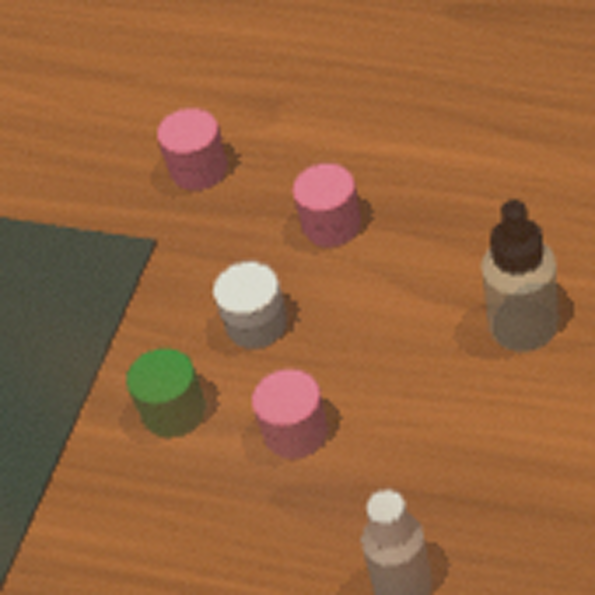

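```bash
python3 - <<'E'
from h import *
for n in ['scene','top']:
    z=np.load('/tmp/'+n+'.npz'); im=z['im']; C=cloud(z['K'],z['T'],z['d'])
    # pot
    m=(abs(C[...,0]-.455)<.04)&(abs(C[...,1]+.317)<.03)&(C[...,2]>.033)&(C[...,2]<.05)&(im.min(-1)>150)
    P=C[m]; (c,r)=cv2.minEnclosingCircle(P[:,:2].astype(np.float32)); print(n,'pot',len(P),c,r,P[:,2].mean(),P.mean(0))
    # rim of case
    m=(C[...,2]>.05)&(C[...,2]<.06)&(C[...,0]>.35)&(C[...,0]<.68)&(C[...,1]>.02)&(C[...,1]<.25)&(im.min(-1)>110)
    P=C[m]; print(n,'rim',len(P),P.mean(0),cv2.minAreaRect(P[:,:2].astype(np.float32)))
    # lid
    m=(C[...,2]>.09)&(C[...,0]>.35)&(C[...,0]<.68)&(C[...,1]>.15)&(C[...,1]<.32)
    P=C[m]; Q=P-P.mean(0); u,s,vt=np.linalg.svd(Q,full_matrices=False); print(n,'lid',len(P),P.mean(0),vt,P[:,2].max(),np.sqrt(s**2/len(P)))
    i=P[:,2]>.185; print('edge',P[i].mean(0),P[i].min(0),P[i].max(0))
    # bay floor
    m=(C[...,2]>.0)&(C[...,2]<.02)&(C[...,0]>.5)&(C[...,0]<.65)&(C[...,1]>.03)&(C[...,1]<.22)&(im.max(-1)<90)
    P=C[m]; print('floor',len(P),P.mean(0),cv2.minAreaRect(P[:,:2].astype(np.float32)))
z=np.load('/tmp/top.npz'); save('topcase',cv2.resize(z['im'][110:260,50:230],None,fx=4,fy=4,interpolation=cv2.INTER_CUBIC))
E
```

```text
scene pot 198 (0.45259174704551697, -0.3215644657611847) 0.020337078720331192 0.03950597457749526 [ 0.45258529 -0.32247654  0.03950597]
scene rim 1023 [0.52553395 0.1278222  0.05578428] ((0.5137662291526794, 0.12507957220077515), (0.22260820865631104, 0.15333031117916107), 8.117781639099121)
scene lid 5578 [0.51135993 0.23536153 0.15106077] [[ 0.98923316  0.14620141 -0.0065495 ]
 [-0.04967147  0.37751209  0.92467149]
 [ 0.13766079 -0.91439038  0.38070952]] 0.19990816820879964 [0.06462456 0.03527    0.00238242]
edge [0.50697085 0.2532797  0.19250173] [0.38353446 0.22986498 0.18500071] [0.60732227 0.27616719 0.19990817]
floor 2739 [0.55621623 0.13282344 0.00781188] ((0.5675080418586731, 0.1305452585220337), (0.11761980503797531, 0.15147235989570618), 8.225418090820312)
top pot 286 (0.4541456997394562, -0.32311657071113586) 0.019704094156622887 0.03981938510447384 [ 0.45404517 -0.32261767  0.03981939]
top rim 1135 [0.51255116 0.1243125  0.05551173] ((0.516676127910614, 0.12397614121437073), (0.22103098034858704, 0.15333254635334015), 8.323604583740234)
top lid 5474 [0.49738561 0.23263861 0.15232753] [[-0.98986746 -0.14198184 -0.00188723]
 [-0.0562026   0.37955803  0.92345924]
 [-0.13039813  0.91420832 -0.38369189]] 0.20008426769734766 [0.06389514 0.03552003 0.00231039]
edge [0.49495943 0.25064475 0.19276478] [0.3870197  0.22821042 0.18500203] [0.60831167 0.27546769 0.20008427]
floor 3024 [0.56371238 0.13314607 0.00850422] ((0.5650423169136047, 0.1329769790172577), (0.13116909563541412, 0.14495037496089935), 0.5702778697013855)
```

View pics/topcase.png

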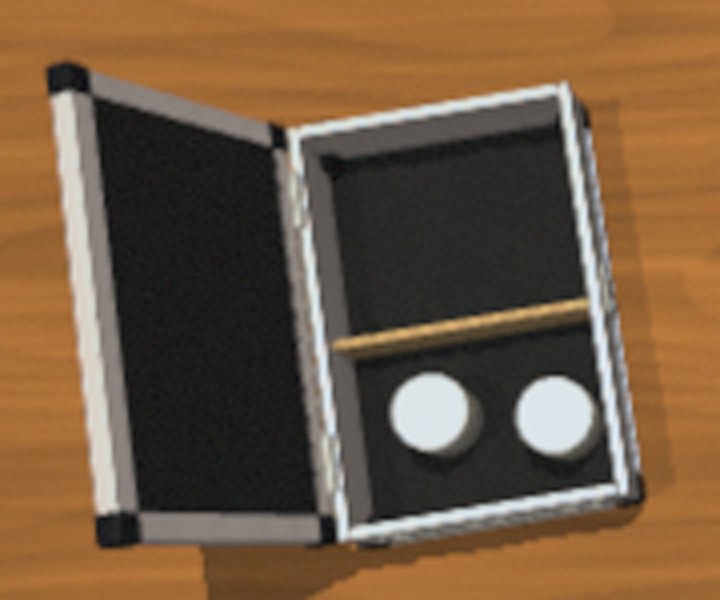

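The crop confirms it: grey body and white cap at (0.4535, -0.3225), with its top at 40 mm and radius 20 mm. The neighbours are 79 mm or more away. The case centre is about (0.515, 0.1245), its yaw about 0.143 off, and the bay about (0.5645, 0.1317). I'll turn the jaws onto the bay's x axis, which also clears the neighbours, then travel.

Request:
play_rows(
  plan=[
    [0,0,0,-0.16,-1],
    [0,0,0,-0.15,-1],
    [0,0,0,-0.15,-1],
    [-0.01,-0.05,0,0,-1],
    [-0.01,-0.055,0,0,-1],
    [-0.01,-0.055,0,0,-1],
    [-0.01,-0.055,0,0,-1],
    [-0.01,-0.055,0,0,-1],
  ],
)

```text
clock: 1.9
position: [0.2655, 0.2606, 0.231]
orientation: [3.14, 0.003, -2.975]
contact_force: [0.9, 0.4, 1.1]
finger_gap: 1.001
```

Request:
play_rows(
  plan=[
    [-0.01,-0.055,0,0,-1],
    [-0.01,-0.055,0,0,-1],
    [-0.01,-0.055,0,0,-1],
    [-0.01,-0.055,0,0,-1],
    [-0.01,-0.055,0,0,-1],
    [-0.01,-0.055,0,0,-1],
    [-0.01,-0.055,0,0,-1],
    [-0.01,-0.055,0,0,-1],
  ],
)

```text
clock: 2.9
position: [0.421, -0.1748, 0.2347]
orientation: [-3.14, 0.015, -2.976]
contact_force: [0.9, 0.1, 0.0]
finger_gap: 1.003
```

```bash
cat >> h.py <<'E'
def delta(tgt,yaw=3.285,tip=(0,0,0)):
    o=get_obs(); M=R.from_euler('xyz',o['orientation']).as_matrix()
    d=M.T@(np.array(tgt)-o['position'])
    print('t',round(o['clock'],2),'pos',o['position'].round(4),'rpy',o['orientation'].round(3),'F',o['contact_force'].round(1),'gap',round(o['finger_gap'],3),'j',o['joint_positions'].round(2))
    e=-(yaw-o['orientation'][2]); e=(e+np.pi)%(2*np.pi)-np.pi
    print('tool delta',d.round(4),'turn',round(e,3))
E
python3 -c "
from h import *
delta([.4535,-.3225,.15])"
```

```text
t 2.9 pos [ 0.421  -0.1748  0.2347] rpy [-3.14   0.015 -2.976] F [0.9 0.1 0. ] gap 1.003 j [-0.65  0.08  1.75  0.01  1.3  -2.39]
tool delta [-0.0065 -0.1509  0.085 ] turn 0.022
```

Request:
play_rows(
  plan=[
    [0,0,0,0,-1],
    [0,0,0,0,-1],
  ],
)

```text
clock: 3.15
position: [0.4214, -0.1781, 0.2341]
orientation: [-3.14, 0.014, -2.981]
contact_force: [0.1, 0.1, -0.6]
finger_gap: 1.0
```

```bash
python3 -c "
from h import *
delta([.4535,-.3225,.15])"
```

```text
t 3.15 pos [ 0.4214 -0.1781  0.2341] rpy [-3.14   0.014 -2.981] F [ 0.1  0.1 -0.6] gap 1.0 j [-0.65  0.08  1.75  0.01  1.3  -2.39]
tool delta [-0.0074 -0.1475  0.0844] turn 0.017
```

Request:
play_rows(
  plan=[
    [-0.002,-0.05,0.02,0.017,-1],
    [-0.002,-0.05,0.02,0,-1],
    [-0.002,-0.045,0.02,0,-1],
    [0,0,0.02,0,-1],
    [0,0,0,0,-1],
  ],
)

```text
clock: 3.78
position: [0.4522, -0.3166, 0.1546]
orientation: [-3.14, 0.017, -2.989]
contact_force: [-0.8, -0.0, 0.4]
finger_gap: 0.999
```

```bash
python3 - <<'E'
from h import *
delta([.4535,-.3225,.15])
o=get_obs();K,T=pose('wrist',o); im,d=read_camera('wrist'); C=cloud(K,T,d)
save('w1',im)
m=(C[...,2]>.03)&(C[...,2]<.055)&(abs(C[...,0]-.454)<.03)&(abs(C[...,1]+.32)<.03)&(im.min(-1)>130)
P=C[m];print(len(P),cv2.minEnclosingCircle(P[:,:2].astype(np.float32)),P.mean(0))
E
```

```text
t 3.77 pos [ 0.4522 -0.3166  0.1546] rpy [-3.14   0.017 -2.989] F [-0.8 -0.   0.4] gap 0.999 j [-0.82  0.32  1.65  0.01  1.16 -2.55]
tool delta [-0.0003 -0.0061  0.0047] turn 0.009
1867 ((0.4535013437271118, -0.32332390546798706), 0.019956763833761215) [ 0.4529408  -0.32346019  0.03982969]
```

View pics/w1.png

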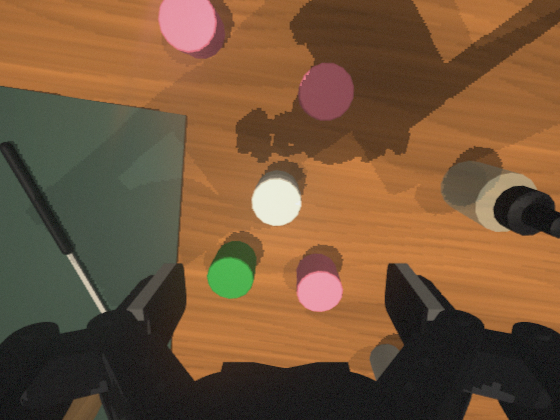

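Request:
play_rows(
  plan=[
    [-0.001,-0.007,0.04,0.009,-1],
    [-0.001,0,0.04,0,-1],
    [-0.001,0,0.03,0,-1],
    [0,0,0.01,0,-1],
    [0,0,0,0,-1],
  ],
)

```text
clock: 4.45
position: [0.4648, -0.3225, 0.0423]
orientation: [-3.126, 0.027, -2.991]
contact_force: [-0.6, -0.3, 0.9]
finger_gap: 1.002
```

```bash
python3 - <<'E'
from h import *
delta([.4534,-.3233,.005])
E
```

```text
t 4.45 pos [ 0.4648 -0.3225  0.0423] rpy [-3.126  0.027 -2.991] F [-0.6 -0.3  0.9] gap 1.002 j [-0.81  0.46  1.75  0.02  0.9  -2.54]
tool delta [0.0124 0.0015 0.037 ] turn 0.008
```

Request:
play_rows(
  plan=[
    [0.008,0.001,0,0.008,-1],
    [0.005,0,0.005,0,-1],
    [0,0,0.01,0,-1],
    [0,0,0,0,-1],
  ],
)

```text
clock: 4.95
position: [0.4529, -0.3253, 0.03]
orientation: [-3.121, 0.031, -2.999]
contact_force: [-0.0, -0.4, -0.3]
finger_gap: 1.002
```

```bash
python3 - <<'E'
from h import *
delta([.4534,-.3233,.005])
E
```

```text
t 4.95 pos [ 0.4529 -0.3253  0.03  ] rpy [-3.121  0.031 -2.999] F [-0.  -0.4 -0.3] gap 1.002 j [-0.83  0.47  1.79  0.02  0.85 -2.56]
tool delta [0.     0.0024 0.025 ] turn -0.001
```

Request:
play_rows(
  plan=[
    [0,0.002,0.01,0,-1],
    [0.001,0,0.01,0,-1],
    [0.001,0,0.005,0,-1],
    [0,0,0,0,-1],
  ],
)

```text
clock: 5.45
position: [0.4512, -0.3237, 0.0024]
orientation: [-3.122, 0.03, -2.999]
contact_force: [-0.4, -0.3, -0.0]
finger_gap: 1.003
```

```bash
python3 - <<'E'
from h import *
delta([.4534,-.3233,.005])
im,d=read_camera('wrist');save('w2',im)
E
```

```text
t 5.45 pos [ 0.4512 -0.3237  0.0024] rpy [-3.122  0.03  -2.999] F [-0.4 -0.3 -0. ] gap 1.003 j [-0.83  0.51  1.81  0.02  0.79 -2.56]
tool delta [-0.0023  0.     -0.0025] turn -0.001
```

View pics/w2.png

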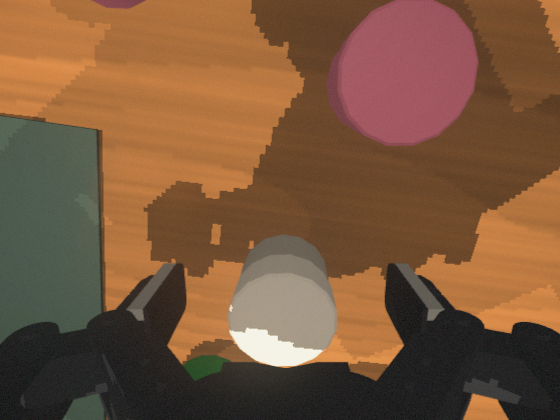

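The wrist view shows the white pot (285,300) centred between the jaws. Closing now.

Request:
play_rows(
  plan=[
    [-0.002,0,-0.001,0,-1],
    [0,0,0,0,0.6],
    [0,0,0,0,0.6],
    [0,0,0,0,0.8],
    [0,0,0,0,0.8],
    [0,0,0,0,0.8],
  ],
  newtons=30,
)

```text
clock: 6.25
position: [0.4541, -0.3239, 0.0049]
orientation: [-3.12, 0.032, -2.999]
contact_force: [0.5, -0.2, 0.1]
finger_gap: 0.454
```

```bash
python3 - <<'E'
from h import *
delta([.4534,-.3233,.005])
im,d=read_camera('wrist');save('w3',im)
E
```

```text
t 6.25 pos [ 0.4541 -0.3239  0.0049] rpy [-3.12   0.032 -2.999] F [ 0.5 -0.2  0.1] gap 0.454 j [-0.83  0.5   1.8   0.02  0.8  -2.56]
tool delta [ 0.0006  0.0007 -0.0002] turn -0.001
```

View pics/w3.png

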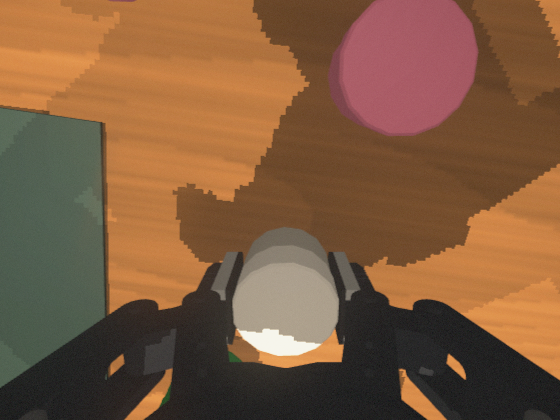

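Gripped: the opening is 0.454, about 39 mm. Lift and carry.

Request:
play_rows(
  plan=[
    [0,0,-0.02,0,0.8],
    [0,0,-0.04,0,0.8],
    [0,0,-0.045,0,0.8],
    [0,0,-0.045,0,0.8],
    [0,0,-0.045,0,0.8],
    [0,0,0,0,0.8],
  ],
)

```text
clock: 7.05
position: [0.4464, -0.32, 0.2041]
orientation: [-3.123, 0.03, -2.999]
contact_force: [0.7, -0.4, -1.0]
finger_gap: 0.445
```

```bash
python3 - <<'E'
from h import *
delta([.563,.13,.19])
E
```

```text
t 7.05 pos [ 0.4464 -0.32    0.2041] rpy [-3.123  0.03  -2.999] F [ 0.7 -0.4 -1. ] gap 0.445 j [-0.83  0.26  1.61  0.01  1.25 -2.55]
tool delta [-0.1789  0.4292  0.0115] turn -0.001
```

Request:
play_rows(
  plan=[
    [-0.015,0.035,0,0,0.8],
    [-0.02,0.05,0,0,0.8],
    [-0.02,0.05,0,0,0.8],
    [-0.02,0.05,0,0,0.8],
    [-0.02,0.05,0,0,0.8],
    [-0.02,0.05,0,0,0.8],
    [-0.02,0.04,0,0,0.8],
    [0,0,0,0,0.8],
  ],
)

```text
clock: 8.05
position: [0.5324, 0.0312, 0.1926]
orientation: [-3.129, 0.018, -3.003]
contact_force: [-0.1, 0.5, -1.1]
finger_gap: 0.45
```

```bash
python3 - <<'E'
from h import *
delta([.563,.13,.19])
E
```

```text
t 8.05 pos [0.5324 0.0312 0.1926] rpy [-3.129  0.018 -3.003] F [-0.1  0.5 -1.1] gap 0.45 j [-0.15  0.25  1.65 -0.01  1.22 -1.85]
tool delta [-0.0439  0.0936  0.0022] turn -0.005
```

Request:
play_rows(
  plan=[
    [-0.015,0.035,0,0,0.8],
    [-0.015,0.035,0,0,0.8],
    [-0.012,0.025,0,0,0.8],
    [0,0,0,0,0.8],
    [0,0,0,0,0.8],
  ],
)

```text
clock: 8.68
position: [0.5585, 0.1289, 0.1862]
orientation: [-3.127, 0.008, -3.005]
contact_force: [0.2, -0.4, -0.3]
finger_gap: 0.449
```

```bash
python3 - <<'E'
from h import *
delta([.564,.125,.10])
for n in ['top','scene']:
    im,d=read_camera(n);save(n+'1',im)
E
```

```text
t 8.68 pos [0.5585 0.1289 0.1862] rpy [-3.127  0.008 -3.005] F [ 0.2 -0.4 -0.3] gap 0.449 j [ 0.04  0.33  1.55 -0.01  1.25 -1.66]
tool delta [-0.0042 -0.0034  0.0863] turn -0.007
```

View pics/scene1.png

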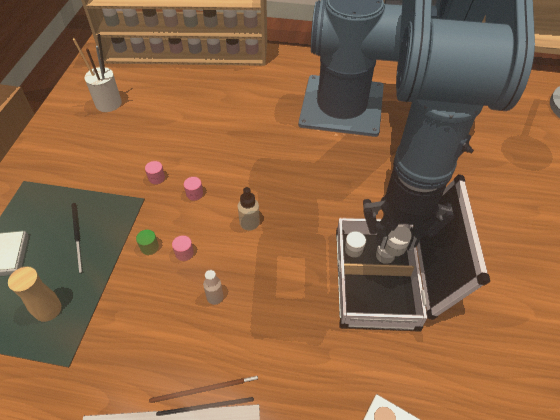

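The scene view shows the pot held at (398,240), above the case; the two stored pots haven't moved and the lid is clear. Lowering in checked steps.

Request:
play_rows(
  plan=[
    [-0.004,-0.003,0.02,-0.007,0.8],
    [0,0,0.03,0,0.8],
    [0,0,0.03,0,0.8],
    [0,0,0,0,0.8],
  ],
)

```text
clock: 9.28
position: [0.5645, 0.1204, 0.1061]
orientation: [-3.126, 0.011, -3.004]
contact_force: [-0.0, -1.0, -0.8]
finger_gap: 0.448
```

```bash
python3 - <<'E'
from h import *
delta([.564,.125,.015])
E
```

```text
t 9.28 pos [0.5645 0.1204 0.1061] rpy [-3.126  0.011 -3.004] F [-0.  -1.  -0.8] gap 0.448 j [ 0.03  0.41  1.64 -0.02  1.08 -1.67]
tool delta [0.0008 0.006  0.091 ] turn -0.006
```

Request:
play_rows(
  plan=[
    [0.001,0.004,0.015,-0.006,0.8],
    [0.001,0.002,0.02,0,0.8],
    [0.001,0,0.02,0,0.8],
    [0,0,0,0,0.8],
  ],
)

```text
clock: 9.78
position: [0.5639, 0.1246, 0.0527]
orientation: [-3.125, 0.017, -2.999]
contact_force: [0.8, -0.6, -1.7]
finger_gap: 0.449
```

```bash
python3 - <<'E'
from h import *
delta([.564,.125,.014])
E
```

```text
t 9.78 pos [0.5639 0.1246 0.0527] rpy [-3.125  0.017 -2.999] F [ 0.8 -0.6 -1.7] gap 0.449 j [ 0.03  0.47  1.7  -0.02  0.95 -1.67]
tool delta [0.0005 0.001  0.0387] turn -0.001
```

Request:
play_rows(
  plan=[
    [0,0.001,0.012,0,0.8],
    [0.001,0,0.012,0,0.8],
    [0,0,0.008,0,0.8],
    [0,0,0.004,0,0.8],
    [0,0,0,0,0.8],
  ],
)

```text
clock: 10.4
position: [0.5653, 0.1252, 0.0165]
orientation: [-3.125, 0.022, -2.999]
contact_force: [-0.4, 0.1, 0.7]
finger_gap: 0.45
```

```bash
python3 - <<'E'
from h import *
delta([.564,.125,.013])
E
```

```text
t 10.4 pos [0.5653 0.1252 0.0165] rpy [-3.125  0.022 -2.999] F [-0.4  0.1  0.7] gap 0.45 j [ 0.03  0.52  1.73 -0.02  0.87 -1.67]
tool delta [0.0014 0.0001 0.0035] turn -0.001
```

Request:
play_rows(
  plan=[
    [0.001,0,0.003,0,0.8],
    [0,0,0.001,0,0.8],
  ],
)

```text
clock: 10.65
position: [0.5644, 0.125, 0.0129]
orientation: [-3.125, 0.022, -2.999]
contact_force: [-3.3, 0.7, 6.6]
finger_gap: 0.448
```

```bash
python3 - <<'E'
from h import *
delta([.564,.125,.013])
E
```

```text
t 10.65 pos [0.5644 0.125  0.0129] rpy [-3.125  0.022 -2.999] F [-3.3  0.7  6.6] gap 0.448 j [ 0.03  0.53  1.73 -0.02  0.86 -1.67]
tool delta [ 0.0004  0.0001 -0.0001] turn -0.001
```

The floor is reached (6.6 N). Release by opening part way, then lift.

Request:
play_rows(
  plan=[
    [0,0,0,0,-0.5],
    [0,0,0,0,-0.5],
    [0,0,0,0,-0.5],
    [0,0,-0.015,0,-0.5],
    [0,0,-0.03,0,-0.5],
    [0,0,-0.04,0,-0.5],
    [0,0,-0.045,0,-0.5],
    [0,0,-0.045,0,-0.5],
  ],
)

```text
clock: 11.65
position: [0.5585, 0.1273, 0.1937]
orientation: [-3.125, 0.018, -2.999]
contact_force: [0.1, 0.0, -0.9]
finger_gap: 0.747
```

```bash
python3 - <<'E'
from h import *
delta([.564,.125,.24])
o=get_obs();K,T=pose('wrist',o); im,d=read_camera('wrist'); C=cloud(K,T,d)
save('w4',im)
m=(C[...,2]>.04)&(C[...,2]<.055)&(abs(C[...,0]-.564)<.035)&(abs(C[...,1]-.125)<.035)&(im.min(-1)>100)
P=C[m];print(len(P),cv2.minEnclosingCircle(P[:,:2].astype(np.float32)),P.mean(0), P[:,2].std())
E
```

```text
t 11.65 pos [0.5585 0.1273 0.1937] rpy [-3.125  0.018 -2.999] F [ 0.1  0.  -0.9] gap 0.747 j [ 0.04  0.32  1.55 -0.02  1.26 -1.67]
tool delta [-0.0059 -0.0038 -0.0461] turn -0.001
1555 ((0.5640115141868591, 0.12626849114894867), 0.020219065248966217) [0.56283263 0.12598184 0.04767179] 0.001111785291794394
```

View pics/w4.png

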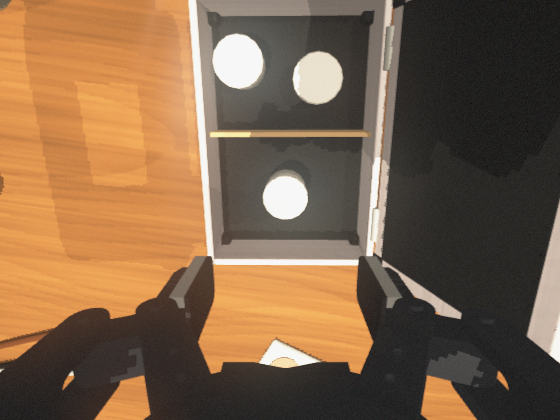

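The wrist view shows the pot standing free in the empty bay at (286,197). Its cap top is at z=0.0477, so its underside is about 8 mm up, on the floor. Next: close the fingers, rise, and go over the lid to behind its outer face.

Request:
play_rows(
  plan=[
    [0,0,-0.04,0,1],
    [0.01,0,-0.045,0,1],
    [0.01,0,-0.02,0,1],
    [0.01,0.03,0,0,1],
    [0.01,0.045,0,0,1],
    [0.01,0.045,0,0,1],
    [0,0.04,0,0,1],
    [0,0.02,0,0,1],
  ],
)

```text
clock: 12.7
position: [0.4816, 0.3032, 0.3163]
orientation: [-3.124, 0.047, -3.003]
contact_force: [0.5, 0.2, 0.9]
finger_gap: 0.004
```

```bash
cat >> h.py <<'E'
H=np.array([.504,.199,.056]); ex=np.array([-.143,.99,0]); ey=np.array([-.99,-.143,0])
def hs():
    o=get_obs(); p=o['position']-H
    print('s',round(p@ex,4),'along(ey)',round(p@ey,4),'z',o['position'][2].round(4),'F',(o['contact_force']@ex).round(1),o['contact_force'].round(1),'rpy',o['orientation'].round(3),'t',o['clock'],'gap',round(o['finger_gap'],2))
def lid():
    out=[]
    for n in ['top','scene']:
        im,d=read_camera(n); K,T=pose(n); save(n+'_%d'%int(get_obs()['clock']*100),im); C=cloud(K,T,d)-H
        s,y,z=C@ex,C@ey,C[...,2]
        m=(abs(y)<.115)&(z>.03)&(np.hypot(s,z)<.165)&(np.hypot(s,z)>.05)
        try:
            for k in masks_of(n,'lid')[:1]: 
                mm=k['mask']&(np.abs(y)<.12)&(np.hypot(s,z)<.17)&(np.hypot(s,z)>.04)
                print(n,k['conf'],mm.sum(),'angle pct',np.percentile(np.arctan2(z[mm],-s[mm]),[10,50,90]).round(3),'maxz',np.percentile(C[mm][:,2],98)+.056)
        except Exception as e: print(e)
E
python3 - <<'E'
from h import *
hs(); delta([.489,.303,.27]); lid()
E
ls -t pics|head -3
```

```text
s 0.1064 along(ey) 0.0073 z 0.3163 F 0.2 [0.5 0.2 0.9] rpy [-3.124  0.047 -3.003] t 12.7 gap 0.0
t 12.7 pos [0.4816 0.3032 0.3163] rpy [-3.124  0.047 -3.003] F [0.5 0.2 0.9] gap 0.004 j [ 0.38  0.23  1.37 -0.03  1.5  -1.32]
tool delta [-0.0052 -0.0004  0.0466] turn -0.005
top 0.63 5255 angle pct [1.874 1.907 1.935] maxz 0.19689354751297322
scene_1285.png
top_1275.png
w4.png
```

Request:
play_rows(
  plan=[
    [0,0,0.03,0,1],
    [-0.003,0,0.04,0,1],
    [-0.003,0,0.03,0,1],
    [0,0,0.02,0,1],
    [0,0,0,0,1],
  ],
)

```text
clock: 13.52
position: [0.4969, 0.2944, 0.1957]
orientation: [-3.122, 0.05, -3.01]
contact_force: [-0.1, -0.2, -0.9]
finger_gap: 0.0
```

```bash
python3 - <<'E'
from h import *
hs()
im,d=read_camera('scene');save('s5',im)
E
```

```text
s 0.0955 along(ey) -0.0067 z 0.1957 F -0.2 [-0.1 -0.2 -0.9] rpy [-3.122  0.05  -3.01 ] t 13.525 gap 0.0
```

View pics/s5.png

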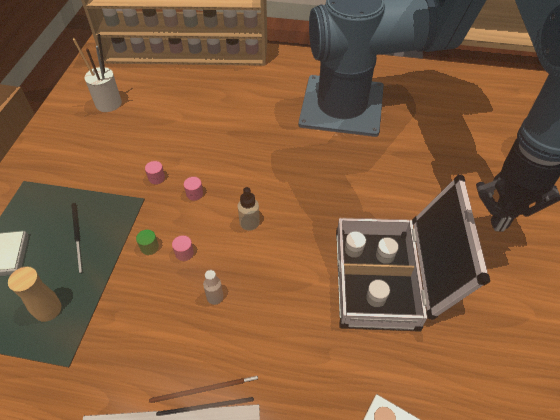

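The scene view shows the gripper shut behind the lid (505,220) and the pot in the bay (378,292). Lower a bit further, then push.

Request:
play_rows(
  plan=[
    [0.005,0.004,0.01,0,1],
    [0,0.004,0.012,0,1],
    [0,0,0.008,0,1],
    [0,0,0,0,1],
  ],
)

```text
clock: 14.08
position: [0.4943, 0.3022, 0.1674]
orientation: [-3.123, 0.057, -3.011]
contact_force: [-0.3, -0.5, -0.4]
finger_gap: -0.005
```

```bash
python3 - <<'E'
from h import *
hs()
E
```

```text
s 0.1036 along(ey) -0.0052 z 0.1674 F -0.4 [-0.3 -0.5 -0.4] rpy [-3.123  0.057 -3.011] t 14.075 gap -0.01
```

Request:
play_rows(
  plan=[
    [0,-0.012,0,0,1],
    [0,-0.015,0,0,1],
    [0,-0.015,0,0,1],
    [0,-0.015,0,0,1],
    [0,-0.015,0,0,1],
    [0,0,0,0,1],
  ],
)

```text
clock: 14.82
position: [0.5056, 0.2258, 0.1708]
orientation: [-3.124, 0.061, -3.012]
contact_force: [-0.4, 0.1, -0.1]
finger_gap: 0.003
```

```bash
python3 - <<'E'
from h import *
hs();lid()
E
ls -t pics|head -2
```

```text
s 0.0263 along(ey) -0.0055 z 0.1708 F 0.1 [-0.4  0.1 -0.1] rpy [-3.124  0.061 -3.012] t 14.825 gap 0.0
top 0.92 2975 angle pct [1.532 1.564 1.62 ] maxz 0.20870419863491182
scene 0.67 2977 angle pct [1.55  1.572 1.629] maxz 0.2080000287658455
scene_1497.png
top_1487.png
```

The lid follows and is now near upright (1.56). Continuing along the arc about the hinge.

Request:
play_rows(
  plan=[
    [0,-0.015,0,0,1],
    [0,-0.016,0,0,1],
    [0,-0.015,0.003,0,1],
    [0,-0.014,0.006,0,1],
    [0,-0.012,0.007,0,1],
    [0,0,0,0,1],
  ],
)

```text
clock: 15.78
position: [0.5162, 0.1511, 0.1544]
orientation: [-3.125, 0.06, -3.009]
contact_force: [-0.8, 0.3, 0.1]
finger_gap: -0.001
```

```bash
python3 - <<'E'
from h import *
hs();lid()
E
ls -t pics|head -2
```

```text
s -0.0491 along(ey) -0.0052 z 0.1544 F 0.4 [-0.8  0.3  0.1] rpy [-3.125  0.06  -3.009] t 15.775 gap -0.0
top 0.58 2527 angle pct [0.983 1.052 1.151] maxz 0.18698849164101972
scene 0.94 2182 angle pct [0.984 1.054 1.174] maxz 0.1864465264808966
scene_1592.png
top_1582.png
```

Request:
play_rows(
  plan=[
    [0,-0.012,0.006,0,1],
    [0,-0.012,0.009,0,1],
    [0,-0.009,0.01,0,1],
    [0,-0.006,0.01,0,1],
    [0,0,0,0,1],
  ],
)

```text
clock: 16.6
position: [0.5236, 0.1115, 0.118]
orientation: [-3.125, 0.06, -3.006]
contact_force: [-0.6, -0.3, 0.4]
finger_gap: -0.002
```

```bash
python3 - <<'E'
from h import *
hs();lid()
E
ls -t pics|head -2
```

```text
s -0.0894 along(ey) -0.0069 z 0.118 F -0.2 [-0.6 -0.3  0.4] rpy [-3.125  0.06  -3.006] t 16.6 gap -0.0
top 0.56 3781 angle pct [0.539 0.579 0.686] maxz 0.13532823354292234
scene 0.55 3747 angle pct [0.537 0.588 0.717] maxz 0.13483979507918725
scene_1675.png
top_1664.png
```

Request:
play_rows(
  plan=[
    [0,-0.006,0.008,0,1],
    [0,-0.006,0.008,0,1],
    [0,-0.006,0.008,0,1],
    [0,-0.005,0.008,0,1],
    [0,0,0,0,1],
  ],
)

```text
clock: 17.42
position: [0.5297, 0.0884, 0.0859]
orientation: [-3.126, 0.063, -3.004]
contact_force: [-0.4, -0.6, 0.6]
finger_gap: 0.002
```

```bash
python3 - <<'E'
from h import *
hs();lid()
E
ls -t pics|head -2
```

```text
s -0.1132 along(ey) -0.0097 z 0.0859 F -0.5 [-0.4 -0.6  0.6] rpy [-3.126  0.063 -3.004] t 17.425 gap 0.0
top 0.61 3045 angle pct [0.218 0.253 0.324] maxz 0.09133571289922526
scene 0.78 3983 angle pct [0.217 0.274 0.404] maxz 0.09030965870683388
scene_1757.png
top_1747.png
```

Request:
play_rows(
  plan=[
    [0,-0.003,0.005,0,1],
    [0,-0.003,0.005,0,1],
    [0,-0.002,0.005,0,1],
    [0,0,0.004,0,1],
    [0,0,0,0,1],
  ],
)

```text
clock: 18.25
position: [0.5331, 0.0807, 0.0688]
orientation: [-3.125, 0.067, -3.003]
contact_force: [-3.6, 1.0, 7.5]
finger_gap: 0.001
```

```bash
python3 - <<'E'
from h import *
hs();lid()
E
```

```text
s -0.1213 along(ey) -0.0119 z 0.0688 F 1.5 [-3.6  1.   7.5] rpy [-3.125  0.067 -3.003] t 18.25 gap 0.0
top 0.55 2646 angle pct [0.078 0.112 0.172] maxz 0.07284956153335803
scene 0.86 3828 angle pct [0.082 0.143 0.274] maxz 0.07225824170967296
```

Request:
play_rows(
  plan=[
    [0,0,0.002,0,1],
    [0,0,0.002,0,1],
  ],
)

```text
clock: 18.7
position: [0.5332, 0.0808, 0.0685]
orientation: [-3.124, 0.068, -3.002]
contact_force: [-9.6, -1.1, 24.2]
finger_gap: -0.001
```

Request:
play_rows(
  plan=[
    [0,0,-0.01,0,1],
    [0,0,-0.03,0,1],
    [0,-0.01,-0.04,0,1],
    [0.03,-0.03,-0.04,0,1],
    [0.04,-0.04,-0.02,0,1],
    [0.04,-0.04,0,0,1],
    [0.03,-0.03,0,0,1],
    [0,0,0,0,1],
  ],
)

```text
clock: 19.7
position: [0.404, -0.0917, 0.2066]
orientation: [-3.119, 0.07, -3.0]
contact_force: [0.6, -0.2, 0.3]
finger_gap: 0.003
```

```bash
python3 - <<'E'
from h import *
hs()
for n in ['top','scene']:
    im,d=read_camera(n);K,T=pose(n);save(n+'9',im);C=cloud(K,T,d)-H;s,y,z=C@ex,C@ey,C[...,2]+.056
    for a in [-.14,-.12,-.09,-.06,-.03]:
        m=(abs(s-a)<.01)&(abs(y)<.1)
        print(n,a,np.median(z[m]).round(4),np.percentile(z[m],[5,95]).round(4))
E
```

```text
s -0.2735 along(ey) 0.1405 z 0.2066 F -0.3 [ 0.6 -0.2  0.3] rpy [-3.119  0.07  -3.   ] t 19.7 gap 0.0
top -0.14 0.0692 [0.0665 0.0723]
top -0.12 0.0697 [0.0667 0.0725]
top -0.09 0.0696 [0.0669 0.0726]
top -0.06 0.0698 [0.0669 0.0724]
top -0.03 0.0695 [0.067  0.0725]
scene -0.14 0.0687 [0.0663 0.0713]
scene -0.12 0.0693 [0.0668 0.0717]
scene -0.09 0.0694 [0.0672 0.0716]
scene -0.06 0.0693 [0.0669 0.0716]
scene -0.03 0.0693 [0.0668 0.0715]
```

View pics/scene9.png

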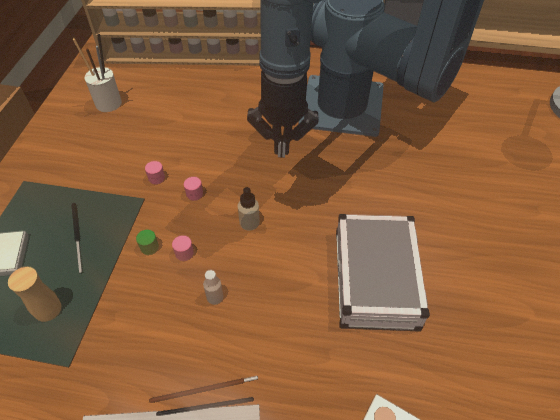

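The scene view shows the case shut (380,265). The lid is flat at z≈0.069 over its whole depth, and the gripper is clear at (282,150). Handing in.

```bash
python3 -c "
from plant import *
print(hand_in())"
```

```text
the job is handed in; nothing more can be done
None
```

The pot is in the empty bay, the lid is shut over it, and the job is handed in at about 20 s of the 54 s allowed; `hand_in` gave no verdict.

- **Pot:** I took the grey, white-capped pot from among the pink and green look-alikes and set it down in the bay. The wrist camera then showed it upright and free of the fingers. Its cap top was at z = 0.0477, so its underside is at about 8 mm, the expected floor height. It stood about 6 mm from the bay's centre.
- **Lid:** I pushed it from behind with the shut fingers along an arc, going slowly near the end, far below the slam limit. At the end I pressed it down with up to 24 N measured on the tool, under the 40 N limit, then withdrew.
- **Last checks:** Both fixed cameras show the lid's top flat at about 0.069 m over its whole depth, against 0.0685 m expected when shut. The arm touches nothing, and the measured force is about zero.
- **Not checked or off:** The pot cannot be seen under the shut lid, so its pose was last confirmed before closing. The tool drifted to a tilt of up to 0.07 rad by the end (0.02 rad when the pot was set down), with no visible effect.

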